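Trace the seam of a stuck gauge chest and hold its lid ajar

TASK

The lid of the dust-tight gauge chest is stuck on its gasket. Take the scriber out of its stand and guide its tip slowly and steadily (no faster than about 5 cm/s) along the lid's front seam, in one pass from the left end to the right end as seen from the robot, then put it back down in its stand and let it go. Then take the lid's handle, break the lid free without flinging it open, and finish while still holding it by the handle with the lid's front edge about 2 cm off its seat; leave the other things on the bench where they are.

Things in the scene. Friction and masses are not known exactly. Their poses are not given: they have to be found in the camera images.
- scriber_grip (a point): middle of the round handle (14 mm diameter, 86 mm long) of a loose steel scriber, 60 g, 140 mm long, standing point down in its stand; 97 mm above its tip, 43 mm below its top. z runs from tip to top. Below the handle is a collar 24 mm in diameter, 4 mm thick, then an 8 mm shank 50 mm long that tapers over its last 16 mm
- scriber_tip (a point): the scriber's tip, 3 mm in diameter, 97 mm below the middle of the handle; z points up along the scriber
- scriber: the same scriber; its origin is at the tip
- stand_hole0 (a point): mouth of the hole in the scriber's stand, a fixed wooden block 70 x 70 mm and 58 mm tall; this point is the middle of the hole on the block's top face. The 14 mm hole goes right through. Standing home, the scriber's shank is in the hole, its collar rests on the block's top and its tip hangs 50 mm below this point
- seam_mid (a point): middle of the lid's front seam on the fixed grey steel chest (178 mm deep, 220 wide, 87 tall with lid): the straight level inner corner, 75 mm above the bench, where the lid's upright front edge (12 mm tall) meets the flat sill standing out 18 mm before it. Axes of the chest: x away from the robot, from sill to hinge; y left along the seam; z up. The tip runs on the sill against the lid's edge, or just clear
- seam_left (a point): left end of the seam pass, 85 mm from the seam's middle along +y (the lid's edge goes on 25 mm farther); axes as the chest's
- seam_right (a point): right end of the seam pass, 85 mm from the seam's middle along -y (the lid's edge goes on 25 mm farther); axes as the chest's
- handle_grip (a point): middle of the lid handle's bar: a round steel bar 12 mm in diameter, 100 mm long between its two end posts, lying along y (parallel to the seam), its axis 35 mm above the lid's top face and 40 mm behind the front seam. The frame turns with the lid
- hinge (a point): middle of the lid's hinge line along the chest's back, 75 mm above the bench, axis along y, 160 mm behind the front seam. The handle's bar lies 120 mm in front of this and 47 mm above it when shut
- lid (a joint): lid angle, rad: 0 shut, growing as the front edge rises (stop at 1.2); the edge is 160 mm x sin(angle) off its seat: 0.125 is 20 mm. The sealed lid resists most near 0.02: 15 to 20 N straight up at the handle, its weight included; then it yields to about 7 to 13 N and goes on pulling shut. The lid falls shut when let go
- hammer: bystander: hammer with a wooden handle, 220 mm long; origin under its middle
- oilcan: bystander: small upright bare-metal can, 52 mm in diameter, 90 mm tall
- thermometer: bystander: pistol-shaped yellow and black thermometer lying on its side, 132 x 126 x 34 mm
- offcut: bystander: dark square bar offcut, 140 x 20 x 20 mm, lying along its x
- disc: bystander: flat grinding disc, 100 mm in diameter, 8 mm thick
- wrench: bystander: wrench, 180 mm long
- block: bystander: wooden sanding block, 90 x 55 x 36 mm
There are look-alikes about, which are no part of the job. What is shaped like the scriber but red is not meant.

How it is judged:
On the way, in this order (a step that is already met when the one before it is completed fails the run):
1. the held scriber's tip is at the left end of the seam (y of scriber_tip in the frame of seam_mid between 0.065 and 0.11 m and x of scriber_tip in the frame of seam_mid between -0.008 and 0.003 m and z of scriber_tip in the frame of seam_mid between -0.003 and 0.006 m and contact force between the fingers and scriber above 0.5 N and value of joint lid below 0.03 rad), for 0.1 s.
2. it passes the left quarter of the seam (y of scriber_tip in the frame of seam_mid between 0.025 and 0.055 m and x of scriber_tip in the frame of seam_mid between -0.008 and 0.003 m and z of scriber_tip in the frame of seam_mid between -0.003 and 0.006 m and contact force between the fingers and scriber above 0.5 N and value of joint lid below 0.03 rad), for 0.1 s.
3. it passes the middle of the seam (y of scriber_tip in the frame of seam_mid between -0.015 and 0.015 m and x of scriber_tip in the frame of seam_mid between -0.008 and 0.003 m and z of scriber_tip in the frame of seam_mid between -0.003 and 0.006 m and contact force between the fingers and scriber above 0.5 N and value of joint lid below 0.03 rad), for 0.1 s.
4. it passes the right quarter of the seam (y of scriber_tip in the frame of seam_mid between -0.055 and -0.025 m and x of scriber_tip in the frame of seam_mid between -0.008 and 0.003 m and z of scriber_tip in the frame of seam_mid between -0.003 and 0.006 m and contact force between the fingers and scriber above 0.5 N and value of joint lid below 0.03 rad), for 0.1 s.
5. it is at the right end of the seam (y of scriber_tip in the frame of seam_mid between -0.11 and -0.065 m and x of scriber_tip in the frame of seam_mid between -0.008 and 0.003 m and z of scriber_tip in the frame of seam_mid between -0.003 and 0.006 m and contact force between the fingers and scriber above 0.5 N and value of joint lid below 0.03 rad), for 0.1 s.
6. the scriber stands in its stand again, let go (horizontal distance between scriber_tip and stand_hole0 below 0.008 m and height (world z) of scriber_tip below 0.016 m and angle between scriber_tip's own z axis and vertical below 0.12 rad and contact force between the fingers and scriber below 0.1 N), for 0.2 s.
7. the lid has broken free, held by its handle (value of joint lid above 0.06 rad and contact force between the fingers and lid_c2 above 1 N), for 0.1 s.
At the end, for the whole second after the job is handed in: The fingers hold the handle (over 2 N), the lid still (under 0.06 rad/s) and open 0.075 to 0.21 rad: front edge 12 to 33 mm up. The scriber stands let go in its stand: tip within 8 mm of the hole's axis, under 16 mm above the bench, upright within 0.12 rad (all of step 6 and value of joint lid between 0.075 and 0.21 rad and velocity of joint lid between -0.06 and 0.06 rad/s and contact force between the fingers and lid_c2 above 2 N); the arm keeps its last pose, push and grip.
It fails at once if the scriber moves along the seam faster than 8 cm/s (y of scriber_tip in the frame of seam_mid between -0.075 and 0.075 m and x of scriber_tip in the frame of seam_mid between -0.008 and 0.003 m and z of scriber_tip in the frame of seam_mid between -0.003 and 0.006 m and linear speed of scriber above 0.08 m/s).
It fails at once if the lid is opened while the scriber is out of its stand (value of joint lid above 0.04 rad and height (world z) of scriber_tip above 0.03 m).
It fails at once if the lid is flung open (more than 0.35 rad, front edge 55 mm up) (value of joint lid above 0.35 rad).
It fails at once if a bystander is shifted by more than 3 cm (distance of any of hammer, oilcan, thermometer, offcut, disc, wrench, block from where it was at the start of the episode above 0.03 m).
It also fails if it takes over 72 s, if anything falls off the work surface, if the arm or the gripper's body presses on something with over 40 N, if the wrist force passes 120 N, or if a joint passes its speed limit or range.

ROBOT

A 6-joint arm with a two-finger parallel gripper is mounted at the origin on the work surface. World frame = base frame: x ahead of the robot, y to its left, z up, the work surface at z = 0. Lengths are in m, angles in rad, forces in N, time in s.
With the tool pointing down it reaches from about 0.4 to 0.825 m from the base axis. Payload 7 kg.
Tool frame: the origin (TCP) lies on the centre line of the jaws, within the pads' length; the fingertips stand 14 mm ahead of it and the grasp point (between the pads) lies 5 mm behind it; x points along the fingers, y is the direction in which the jaws open and shut, and the axes are right-handed (so a half turn about x gives the same grasp; the last joint's range is limited). The gripper opens to 85 mm and grips with 20 to 120 N. Pads are 22 mm wide; open, the fingers measure 114 mm over their backs; the gripper's body (76 mm by 85 mm) begins 54 mm behind the grasp point. The pads swing forward as they close: fully open they stand 13 mm farther back than shut.
Start: joints at [1.566, 0.359, 0.012, 0, -1.224, -0.288], TCP at [0.195, 0.646, 0.245] pointing down, gripper open.
Joint ranges: [-3.07, 3.07], [-1.43, 2.12], [-1.02, 1.25], [-3.03, 1.67], [-3.05, -0], [-3.03, 3.03]. Speed limits (rad/s): [2.39, 2.39, 3.01, 3.14, 3.14, 3.14].

INTERFACE

Orientations are given as a unit quaternion [w, x, y, z].
In Python, from bench import bot gives the robot as it stands.
- The arm moves only by the tool step_arm, never from a script. Its arguments are lists of equal length, an entry for each row: "translation": the shift along the world's x, y, z in cm, a list of three; "spin": the turn about the world's z in degrees; "grip": the opening, from -1 (shut) to 1 (fully open). A call has 1 to 5 rows; each row is the pose to reach, as a shift and turn from the pose commanded when the call began; what a row does not reach only later rows make up. A row lasts 1/8 s, in which the tool goes at most 62.5 mm and 10.7 degrees, less where a joint would pass 70% of its speed; a pose out of reach is approached as far as the arm can. A call with a gripper value outside its range is refused whole. The fingers move at their own pace and stop on an object; the grip force is fixed at half the most. Time passes only in rows, so rows that repeat a pose let the fingers close. It gives the time, the measured TCP pose, the force and the opening at its end, in the units of the state.
- bot.read_state(): the state, without advancing time (a new reading comes with each control period).
- bot.read_camera(name): name is "scene" or "top"; returns a dict with "image" (420x560x3 uint8, red, green, blue), "camera_matrix" (3x3 intrinsics, pixels), "rvec" (rotation vector, rad) and "tvec" (3), from world to camera coordinates, as OpenCV has them. Camera axes: x right, y down, z forward; pixel columns grow to the right and rows downward; lengths in m; the calibration is good to about 2 mm. A picture is of the moment at which its call begins. There is no depth.
- bot.hand_in(): hands the job in, once; it reports no verdict.
The state is a dict: "time_s": time; "qpos": joint angles; "qd": joint speeds; "effort": joint torques, N m; "eef_pos": TCP position; "tcp_rot": TCP orientation; "contact_force": force on the tool from outside, world axes, zero at the start; "torque": the same for the moment, N m; "finger_gap": finger opening in m.
Only numpy, scipy, OpenCV 4.12 (cv2) and the standard library are available. Lean on these libraries where they do the work, as an engineer would, in place of code of your own. Each camera call takes 0.05 s, during which the arm holds its last target. There are 200 camera calls.

## Working session

There is one attempt and no reset: what is moved stays moved. The work goes in short steps, Python scripts to look and compute and a tool call to move; the robot and the scene stay as the last step left them, time stands still between calls to the robot, and variables do not carry over. Pictures are saved under pics/ and viewed, about 8 in all and at most 12, crops included, and the job is handed in when it is done.

Besides the shell and the picture viewer there is one more tool, called after "Emit:" as a command line: name --pt "numbers of a row" for each row, then --argument value for the rest. step_arm: Moves the arm, as the interface text tells. Its arguments: {"type":"object","properties":{"translation":{"type":"array"},"spin":{"type":"array"},"grip":{"type":"array"}},"required":["translation","spin","grip"]}

```bash
mkdir -p pics; cat > h.py <<'E'
import numpy as np, cv2
from bench import bot
def cam(n):
    c=bot.read_camera(n); R=cv2.Rodrigues(np.array(c['rvec'],float))[0]
    return dict(im=cv2.cvtColor(c['image'],cv2.COLOR_RGB2BGR),K=np.array(c['camera_matrix'],float),R=R,t=np.array(c['tvec'],float).ravel())
def ray(c,p):
    d=c['R'].T@np.linalg.inv(c['K'])@np.array([p[0],p[1],1.]); return -c['R'].T@c['t'],d/np.linalg.norm(d)
def onz(c,p,z):
    o,d=ray(c,p); return o+d*(z-o[2])/d[2]
def tri(c1,p1,c2,p2):
    o1,d1=ray(c1,p1);o2,d2=ray(c2,p2)
    s=np.linalg.lstsq(np.c_[d1,-d2],o2-o1,rcond=None)[0]
    a,b=o1+s[0]*d1,o2+s[1]*d2
    return (a+b)/2,np.linalg.norm(a-b)
def proj(c,X):
    q=c['K']@(c['R']@np.array(X,float)+c['t']); return q[:2]/q[2]
E
python3 - <<'E'
from h import *
import pickle
d={}
for n in('scene','top'):
    c=cam(n); d[n]=c; cv2.imwrite(f'pics/{n}0.png',cv2.resize(c['im'],None,fx=1.4,fy=1.4,interpolation=cv2.INTER_CUBIC)); o,_=ray(c,(0,0)); print(n,o.round(3),c['K'][0,0])
pickle.dump(d,open('d0.pkl','wb'))
s=bot.read_state();print({k:np.round(v,4) for k,v in s.items()})
E
```

```text
scene [1.353 0.771 0.894] 492.786754214694
top [0.394 0.057 1.224] 480.4612851219602
{'time_s': np.float64(0.1), 'qpos': array([ 1.5661e+00,  3.5930e-01,  1.1100e-02, -3.0000e-04, -1.2241e+00,
       -2.8810e-01]), 'qd': array([-0.0006, -0.0018,  0.0017,  0.002 , -0.0002, -0.0003]), 'effort': array([-1.50000e-03, -5.84767e+01,  2.94109e+01,  6.95470e+00,
       -3.10000e-03,  0.00000e+00]), 'eef_pos': array([0.1947, 0.6459, 0.2444]), 'tcp_rot': array([ 0.1026, -0.6995,  0.1037,  0.6996]), 'contact_force': array([ 0.2628,  0.9782, -0.3229]), 'torque': array([ 0.0008, -0.0243,  0.0378]), 'finger_gap': np.float64(0.0858)}
```

View pics/scene0.png

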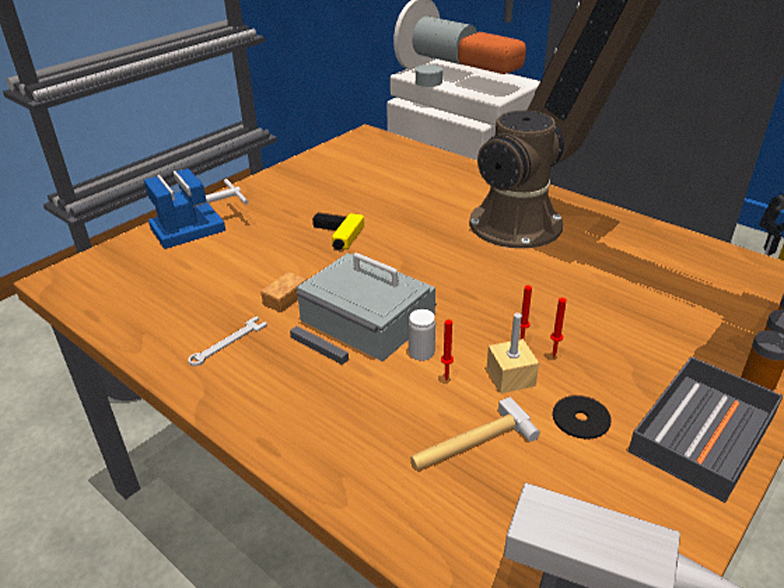

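View pics/top0.png

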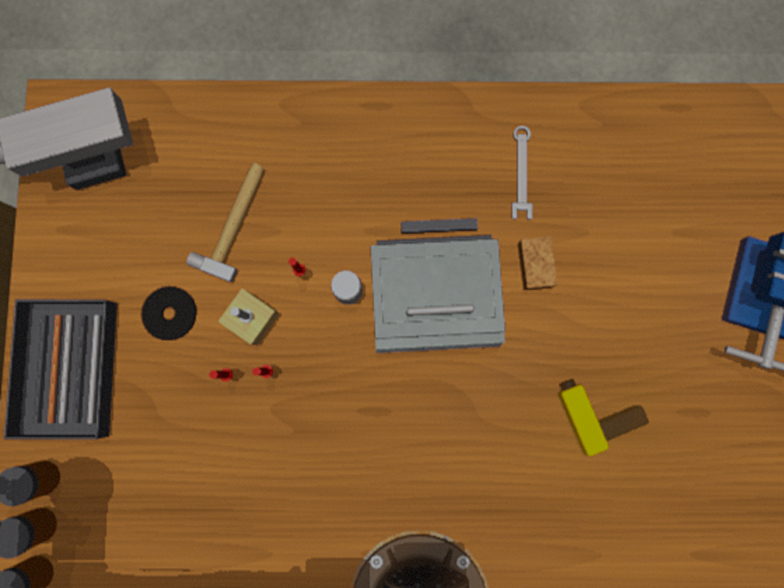

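```bash
python3 - <<'E'
from h import *
import pickle
d=pickle.load(open('d0.pkl','rb'))
def crop(n,x,y,w,h,f): return cv2.resize(d[n]['im'][y:y+h,x:x+w],None,fx=f,fy=f,interpolation=cv2.INTER_NEAREST)
a=crop('top',260,160,100,100,4);b=crop('scene',210,175,100,100,4)
e=crop('top',145,190,50,50,6); f=crop('scene',340,215,50,70,6)
c=np.zeros((600,800,3),np.uint8)
c[:300,:400]=crop('top',262,165,100,75,4)*0
# layout: left col chest top (400x400)-> 400x300 scaled
A=crop('top',260,165,105,90,4);B=crop('scene',208,175,110,85,4)
c[:]=0
c[0:340,0:420]=A[:340]; c[0:340,420:800]=B[:340,:380]
c[345:345+252,0:252]=crop('top',155,205,42,42,6)
c[345:345+252,260:260+252]=crop('scene',345,222,42,42,6)[:252]
c[345:345+252,520:772]=crop('scene',345,242,42,42,6)
cv2.imwrite('pics/crops.png',c)
E
```

```text
(no output)
```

View pics/crops.png

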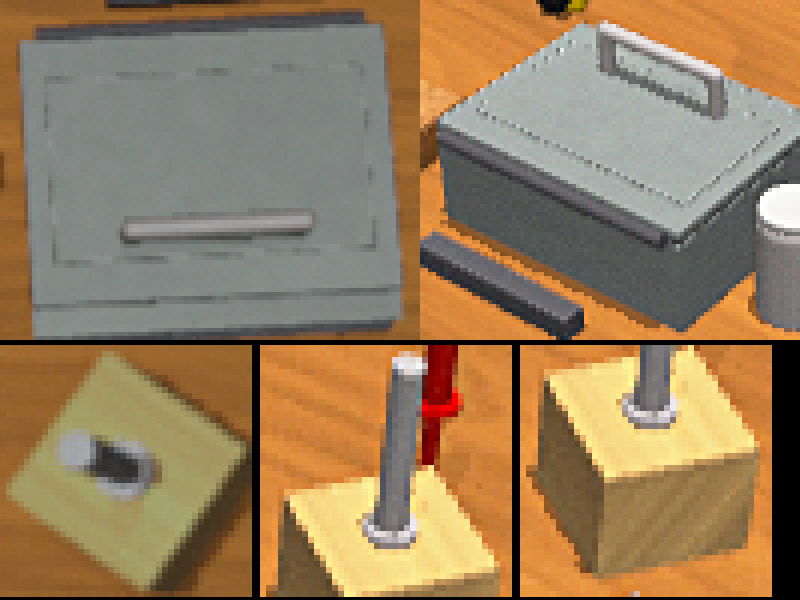

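```bash
python3 - <<'E'
from h import *
import pickle
d=pickle.load(open('d0.pkl','rb'));T,S=d['top'],d['scene']
# auto masks
def blob(c,box,fn):
    x,y,w,h=box; im=c['im'][y:y+h,x:x+w].astype(int); m=fn(im).astype(np.uint8)
    n,l,st,ce=cv2.connectedComponentsWithStats(m); i=1+np.argmax(st[1:,4]); 
    cn=max(cv2.findContours((l==i).astype(np.uint8),0,2)[0],key=len)[:,0]+[x,y]
    return cn,ce[i]+[x,y],st[i,4]
P=lambda x,y,x0,y0,f,px,py:np.array([px+(x-x0)/f-.5,py+(y-y0)/f-.5])
wood=lambda im:(im[...,2]-im[...,0]>25)&(im[...,1]>150)
for n,c,box in(('top',T,(150,200,52,52)),('scene',S,(340,235,55,50))):
    cn,ce,a=blob(c,box,wood); print('stand',n,cv2.minAreaRect(cn),a)
    if n=='top':
        r=cv2.boxPoints(cv2.minAreaRect(cn)); print([onz(c,p,.058).round(4) for p in r], onz(c,cv2.minAreaRect(cn)[0],.058).round(4))
top,e=tri(T,P(78,447,0,345,6,155,205),S,P(408,366,260,345,6,345,222)); print('scr top',top.round(4),e)
col,e=tri(T,P(128,470,0,345,6,155,205),S,P(390,528,260,345,6,345,222)); print('collar',col.round(4),e)
H=[tri(T,P(*a,0,0,4,260,165),S,P(*b,420,0,4,208,175)) for a,b in(((123,231),(717,70)),((312,219),(603,28)))]
H2=[tri(T,P(*a,0,0,4,260,165),S,P(*b,420,0,4,208,175)) for a,b in(((123,231),(603,28)),((312,219),(717,70)))]
print('handle',H,H2)
# sub-pixel seam in top
for a in((33,305),(400,289)):
    for z in(.075,.087): print('seam',z,onz(T,P(*a,0,0,4,260,165),z).round(4))
for a in((123,231),(312,219)): print('bar@.122',onz(T,P(*a,0,0,4,260,165),.122).round(4))
for a in((22,42),(380,22)): print('lidback@.087',onz(T,P(*a,0,0,4,260,165),.087).round(4))
E
```

```text
stand top ((175.2829132080078, 225.640869140625), (27.152170181274414, 27.824968338012695), 35.21759033203125) 519
[array([0.4799, 0.3488, 0.058 ]), array([0.5356, 0.3118, 0.058 ]), array([0.4975, 0.2565, 0.058 ]), array([0.4423, 0.2937, 0.058 ])] [0.4887 0.3027 0.058 ]
stand scene ((366.51922607421875, 252.59617614746094), (19.807729721069336, 32.163047790527344), 78.69007110595703) 431
scr top [0.4912 0.3009 0.1473] 0.0019094215540150566
collar [0.49   0.3003 0.0586] 0.002176770174098588
handle [(array([0.4941161 , 0.02269368, 0.12803347]), np.float64(0.006945925848057771)), (array([ 0.50042688, -0.08420387,  0.1227035 ]), np.float64(0.001858486101382115))] [(array([ 0.51842532, -0.0059344 ,  0.16146916]), np.float64(0.0871912832315618)), (array([ 0.47763721, -0.05166128,  0.09685584]), np.float64(0.0847668069828292))]
seam 0.075 [0.4522 0.0775 0.075 ]
seam 0.087 [0.4516 0.0773 0.087 ]
seam 0.075 [ 0.4627 -0.1416  0.075 ]
seam 0.087 [ 0.462  -0.1395  0.087 ]
bar@.122 [0.4925 0.0252 0.122 ]
bar@.122 [ 0.4999 -0.0836  0.122 ]
lidback@.087 [0.6093 0.085  0.087 ]
lidback@.087 [ 0.6226 -0.1306  0.087 ]
```

The scene shows three red scribers (top view at 1.4x: 297,268; 222,374; 263,371). The only grey one (243,315) stands in the wooden block and fits the description; the enlarged crop confirms it. Its measured top is at z 0.147 and its collar at 0.059, matching the given sizes. The seam has its sill on the robot's side, with the middle near (0.457, -0.031) and yaw about 3°.

Emit:
step_arm --pt "3.7 -4.3 0" --pt "7.4 -8.6 0" --pt "11.1 -12.9 0" --pt "14.8 -17.2 0" --pt "18.5 -21.5 0" --spin '[4, 8, 12, 16, 20]' --grip '[1, 1, 1, 1, 1]'

```text
time_s: 0.72
eef_pos: [0.3806, 0.4296, 0.2451]
tcp_rot: [-0.021, -0.707, -0.021, 0.707]
contact_force: [1.6, 0.9, -0.1]
finger_gap: 0.0852
```

Emit:
step_arm --pt "3.7 -4.3 0" --pt "7.4 -8.6 0" --pt "11.0 -13.0 0" --pt "11.0 -13.0 0" --pt "11.0 -13.0 0" --spin '[0, 0, 0, 0, 0]' --grip '[1, 1, 1, 1, 1]'

```text
time_s: 1.35
eef_pos: [0.4898, 0.3009, 0.245]
tcp_rot: [-0.02, -0.707, -0.019, 0.707]
contact_force: [-0.4, -0.4, 0.7]
finger_gap: 0.0853
```

Emit:
step_arm --pt "0 0 -4" --pt "0 0 -8" --pt "0 0 -12" --pt "0 0 -14.5" --pt "0 0 -14.5" --spin '[0, 0, 0, 0, 0]' --grip '[1, 1, 1, 1, 1]'

```text
time_s: 1.98
eef_pos: [0.4881, 0.3014, 0.0984]
tcp_rot: [-0.022, -0.706, -0.019, 0.708]
contact_force: [0.1, -0.8, 0.3]
finger_gap: 0.0855
```

```bash
python3 - <<'E'
from h import *
s=bot.read_state();print(s['eef_pos'],s['contact_force'])
c=cam('scene');a=cv2.resize(c['im'][150:300,310:430],None,fx=3.3,fy=4*.825)
t=cam('top');b=cv2.resize(t['im'][180:300,120:240],None,fx=3.3,fy=3.3)
o=np.zeros((500,800,3),np.uint8);o[:a.shape[0],:a.shape[1]]=a;o[:b.shape[0],400:400+b.shape[1]]=b
cv2.imwrite('pics/g1.png',o)
E
```

```text
[0.48812961 0.30137339 0.09840744] [ 0.06759171 -0.84513272  0.34834295]
```

View pics/g1.png

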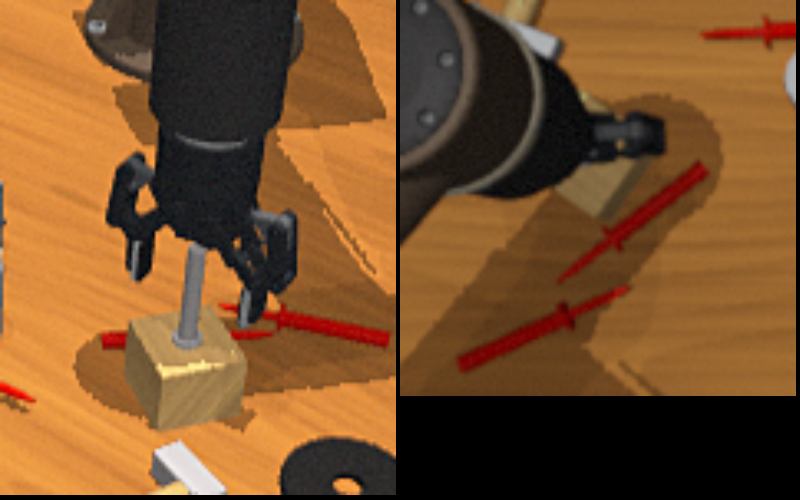

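The picture shows the grey scriber between the open jaws. The red look-alikes, which had only balanced on their points, have toppled; none of them was touched. Closing.

Emit:
step_arm --pt "0 0 0" --pt "0 0 0" --pt "0 0 0" --pt "0 0 0" --pt "0 0 0" --spin '[0, 0, 0, 0, 0]' --grip '[-1, -1, -1, -1, -1]'

```text
time_s: 2.7
eef_pos: [0.49, 0.3012, 0.1006]
tcp_rot: [0.02, 0.707, 0.02, -0.707]
contact_force: [-0.1, -1.2, 4.0]
finger_gap: 0.0125
```

Emit:
step_arm --pt "0 0 0" --pt "0 0 0" --pt "0 0 0.5" --pt "0 0 1" --pt "0 0 1.5" --spin '[0, 0, 0, 0, 0]' --grip '[-1, -1, -1, -1, -1]'

```text
time_s: 3.32
eef_pos: [0.4898, 0.3012, 0.1155]
tcp_rot: [-0.02, -0.707, -0.02, 0.707]
contact_force: [-0.5, 0.2, -0.6]
finger_gap: 0.0126
```

Emit:
step_arm --pt "0 0 3" --pt "0 0 6" --pt "0 0 9" --pt "0 0 12" --pt "0 -2 12.7" --spin '[0, 0, 0, 0, 0]' --grip '[-1, -1, -1, -1, -1]'

```text
time_s: 3.95
eef_pos: [0.4905, 0.2822, 0.2445]
tcp_rot: [0.02, 0.708, 0.021, -0.706]
contact_force: [0.5, 0.7, -1.4]
finger_gap: 0.0125
```

Emit:
step_arm --pt "-0.8 -5 0" --pt "-1.6 -10 0" --pt "-2.4 -15 0" --pt "-3.2 -20 0" --pt "-4.5 -23.3 0" --spin '[0, 0, 0, 0, 0]' --grip '[-1, -1, -1, -1, -1]'

```text
time_s: 4.58
eef_pos: [0.4435, 0.0457, 0.2417]
tcp_rot: [-0.019, -0.706, -0.019, 0.707]
contact_force: [0.4, -0.1, 0.3]
finger_gap: 0.012
```

Emit:
step_arm --pt "0 0 -2" --pt "0 0 -4" --pt "0 0 -5.5" --pt "0 0 -5.5" --pt "0 0 -5.5" --spin '[0, 0, 0, 0, 0]' --grip '[-1, -1, -1, -1, -1]'

```text
time_s: 5.2
eef_pos: [0.4448, 0.048, 0.1877]
tcp_rot: [0.02, 0.707, 0.02, -0.707]
contact_force: [-0.2, 0.5, -0.8]
finger_gap: 0.0127
```

```bash
python3 - <<'E'
from h import *
import pickle
s=bot.read_state();print(s['eef_pos'],s['contact_force'])
S=cam('scene');T=cam('top');pickle.dump((S,T),open('d1.pkl','wb'))
p=np.array([s['eef_pos'][0],s['eef_pos'][1],s['eef_pos'][2]-.092])
print('pred tip px',proj(S,p),proj(T,p))
a=cv2.resize(S['im'][130:265,200:300],None,fx=4,fy=4,interpolation=cv2.INTER_NEAREST)
b=cv2.resize(T['im'][160:260,235:335],None,fx=4,fy=4,interpolation=cv2.INTER_NEAREST)
o=np.zeros((540,800,3),np.uint8);o[:540,:400]=a;o[:400,400:]=b
cv2.imwrite('pics/g2.png',o)
E
```

```text
[0.44484942 0.04800219 0.18767277] [-0.22881351  0.53077624 -0.82250371]
pred tip px [301.09613824 197.15706396] [280.19018209 243.51005778]
```

View pics/g2.png

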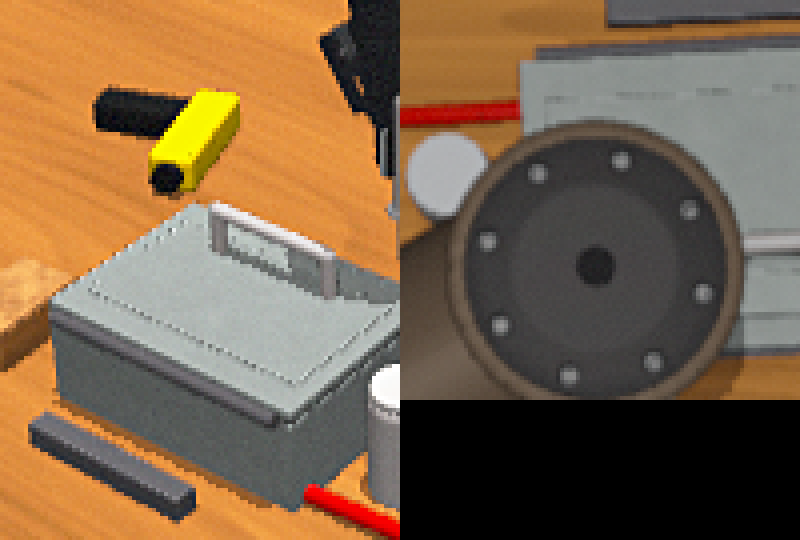

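The chest is undisturbed; the scriber sits just right of the crop and the wrist hides it from above. I'll fit the seam to sub-pixel in the first top picture, and crop the scene around the tip.

```bash
python3 - <<'E'
from h import *
import pickle
S,T=pickle.load(open('d1.pkl','rb'));d=pickle.load(open('d0.pkl','rb'));T0=d['top']
g=cv2.cvtColor(T0['im'],6).astype(float)
pts=[]
for x in range(274,356):
    y0=int(round(241.0-(x-268)*4/92)); w=np.clip(185-0,0,255); seg=g[y0-3:y0+4,x]; base=np.median(seg); k=np.clip(base-seg-4,0,None)
    if k.sum()>0: pts.append((x,y0-3+(k*np.arange(7)).sum()/k.sum()))
L=cv2.fitLine(np.float32(pts),cv2.DIST_HUBER,0,.01,.01).ravel();print(len(pts),L)
f=lambda x:(x,L[3]+(x-L[2])*L[1]/L[0])
for z in(.075,.087):
    a,b=onz(T0,f(269),z),onz(T0,f(359),z);u=(a-b)[:2];u/=np.linalg.norm(u);print(z,a.round(4),b.round(4),'mid',((a+b)/2).round(4),'yaw deg',np.degrees(np.arctan2(-u[0],u[1])))
print(g[234:246,[280,314,345]].T.astype(int))
cv2.imwrite('pics/g3.png',cv2.resize(S['im'][140:240,250:350],None,fx=6,fy=6,interpolation=cv2.INTER_NEAREST))
E
```

```text
82 [ 9.9880028e-01 -4.8969675e-02  3.1170001e+02  2.3920326e+02]
0.075 [0.4509 0.0745 0.075 ] [ 0.4624 -0.1404  0.075 ] mid [ 0.4566 -0.0329  0.075 ] yaw deg 3.0462960608557514
0.087 [0.4503 0.0744 0.087 ] [ 0.4617 -0.1383  0.087 ] mid [ 0.456 -0.032  0.087] yaw deg 3.0462960608557332
[[136 135 135 134 135 136 121 123 137 139 140 140]
 [135 137 135 137 134 114 125 133 135 133 134 137]
 [138 138 141 105 113 131 131 130 132 133 133 103]]
```

View pics/g3.png

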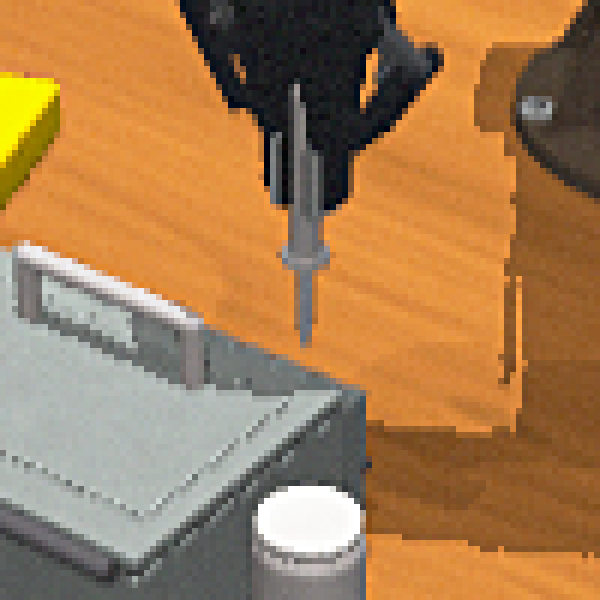

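The tip shows at about pixel (300.3,197.2) against a predicted (301.1,197.2), so it lies within about 1.5 mm of where the grip says. The seam fit gives its middle at (0.4563, -0.032) and yaw 3.05°. Lowering in front of the edge, then moving in.

Emit:
step_arm --pt "0 0 -0.9" --pt "0 0 -1.8" --pt "0 0 -1.8" --pt "0.2 0 -1.8" --pt "0.4 0 -1.8" --spin '[0, 0, 0, 0, 0]' --grip '[-1, -1, -1, -1, -1]'

```text
time_s: 5.92
eef_pos: [0.4491, 0.0483, 0.1695]
tcp_rot: [0.02, 0.707, 0.02, -0.707]
contact_force: [0.3, 0.3, -0.3]
finger_gap: 0.0124
```

Emit:
step_arm --pt "0 0 0" --pt "0 0 0" --pt "0 0 0" --pt "0 0 0" --spin '[0, 0, 0, 0]' --grip '[-1, -1, -1, -1]'

```text
time_s: 6.42
eef_pos: [0.4488, 0.0482, 0.1693]
tcp_rot: [0.02, 0.707, 0.02, -0.707]
contact_force: [-0.1, 0.1, -1.0]
finger_gap: 0.0126
```

```bash
python3 - <<'E'
from h import *
for i in range(1):
    s=bot.read_state();print(s['eef_pos'],s['contact_force'],s['qpos'])
S=cam('scene');p=s['eef_pos']-[0,0,.092];q=proj(S,p);print(q,proj(S,[.4563-.0043,-.032+.0799,.075]))
x,y=int(q[0])-30,int(q[1])-30
cv2.imwrite('pics/g4.png',cv2.resize(S['im'][y:y+60,x:x+60],None,fx=9,fy=9,interpolation=cv2.INTER_NEAREST));print(x,y)
s=bot.read_state();print(s['eef_pos'],s['contact_force'])
E
```

```text
[0.44882465 0.04824264 0.16933551] [-0.11699841  0.05537445 -1.00735976] [ 5.45932608e-01  5.38746794e-02 -5.70178608e-01  2.19418151e-05
 -9.46697281e-01  1.08114712e+00]
[300.25134601 203.05424276] [299.45965748 204.16865777]
270 173
[0.44881237 0.0482362  0.16933265] [-0.1061388  -0.09650284 -0.86794069]
```

View pics/g4.png

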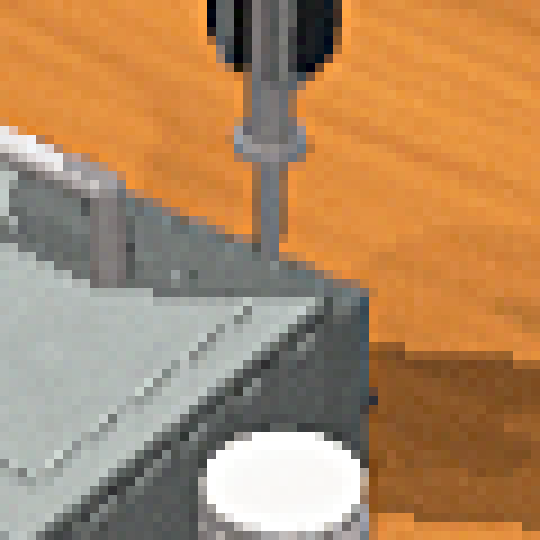

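The tip stands just in front of the lid's edge, visible down to about row 202 and then hidden by the lid, as predicted. I'll feel for the edge gently to pin down x.

Emit:
step_arm --pt "0.1 0 0" --pt "0.2 0 0" --pt "0.2 0 0" --spin '[0, 0, 0]' --grip '[-1, -1, -1]'

```text
time_s: 6.85
eef_pos: [0.4504, 0.0481, 0.1691]
tcp_rot: [-0.02, -0.706, -0.02, 0.707]
contact_force: [-2.8, 1.2, 1.1]
finger_gap: 0.0125
```

Emit:
step_arm --pt "0.1 0 0" --pt "0.1 0 0" --pt "0.1 0 0" --spin '[0, 0, 0]' --grip '[-1, -1, -1]'

```text
time_s: 7.22
eef_pos: [0.4511, 0.0481, 0.1691]
tcp_rot: [-0.02, -0.706, -0.02, 0.707]
contact_force: [-5.4, 1.5, 2.8]
finger_gap: 0.0128
```

Contact starts near x = 0.450, so the edge is at 0.4513, within 1 mm of the picture estimate. Backing off 3 mm, then running the pass at 4 cm/s.

Emit:
step_arm --pt "-0.2 0 0" --pt "-0.3 0 0" --pt "-0.3 0 0" --spin '[0, 0, 0]' --grip '[-1, -1, -1]'

```text
time_s: 7.6
eef_pos: [0.4493, 0.0484, 0.1695]
tcp_rot: [0.02, 0.707, 0.02, -0.706]
contact_force: [-0.5, -0.3, -0.4]
finger_gap: 0.0126
```

Emit:
step_arm --pt "0.03 -0.5 0" --pt "0.05 -1 0" --pt "0.08 -1.5 0" --pt "0.11 -2 0" --pt "0.13 -2.5 0" --spin '[0, 0, 0, 0, 0]' --grip '[-1, -1, -1, -1, -1]'

```text
time_s: 8.22
eef_pos: [0.4502, 0.0229, 0.1693]
tcp_rot: [0.02, 0.707, 0.02, -0.707]
contact_force: [-0.8, 0.2, -0.4]
finger_gap: 0.0123
```

Emit:
step_arm --pt "0.03 -0.5 0" --pt "0.05 -1 0" --pt "0.08 -1.5 0" --pt "0.11 -2 0" --pt "0.13 -2.5 0" --spin '[0, 0, 0, 0, 0]' --grip '[-1, -1, -1, -1, -1]'

```text
time_s: 8.85
eef_pos: [0.4515, -0.0021, 0.1693]
tcp_rot: [0.02, 0.707, 0.02, -0.707]
contact_force: [0.5, -0.2, -1.0]
finger_gap: 0.0126
```

Emit:
step_arm --pt "0.03 -0.5 0" --pt "0.05 -1 0" --pt "0.08 -1.5 0" --pt "0.11 -2 0" --pt "0.14 -2.5 0" --spin '[0, 0, 0, 0, 0]' --grip '[-1, -1, -1, -1, -1]'

```text
time_s: 9.48
eef_pos: [0.4529, -0.0271, 0.1693]
tcp_rot: [0.02, 0.707, 0.02, -0.707]
contact_force: [0.2, -0.1, 0.3]
finger_gap: 0.0125
```

Emit:
step_arm --pt "0.03 -0.5 0" --pt "0.05 -1 0" --pt "0.08 -1.5 0" --pt "0.11 -2 0" --pt "0.13 -2.5 0" --spin '[0, 0, 0, 0, 0]' --grip '[-1, -1, -1, -1, -1]'

```text
time_s: 10.1
eef_pos: [0.4542, -0.0521, 0.1693]
tcp_rot: [0.02, 0.707, 0.02, -0.707]
contact_force: [-0.2, -0.9, -0.2]
finger_gap: 0.0125
```

Emit:
step_arm --pt "0.03 -0.5 0" --pt "0.05 -1 0" --pt "0.08 -1.5 0" --pt "0.11 -2 0" --pt "0.14 -2.5 0" --spin '[0, 0, 0, 0, 0]' --grip '[-1, -1, -1, -1, -1]'

```text
time_s: 10.72
eef_pos: [0.4556, -0.0771, 0.1693]
tcp_rot: [0.02, 0.707, 0.02, -0.707]
contact_force: [0.4, -0.6, -0.2]
finger_gap: 0.0125
```

Emit:
step_arm --pt "0.03 -0.5 0" --pt "0.05 -1 0" --pt "0.07 -1.4 0" --pt "0.07 -1.4 0" --pt "0.07 -1.4 0" --spin '[0, 0, 0, 0, 0]' --grip '[-1, -1, -1, -1, -1]'

```text
time_s: 11.35
eef_pos: [0.4562, -0.0907, 0.1693]
tcp_rot: [0.02, 0.707, 0.02, -0.707]
contact_force: [0.6, 0.0, -0.4]
finger_gap: 0.0124
```

Emit:
step_arm --pt "0.03 -0.5 0" --pt "0.05 -1 0" --pt "0.08 -1.5 0" --pt "0.11 -2 0" --pt "0.13 -2.3 0" --spin '[0, 0, 0, 0, 0]' --grip '[-1, -1, -1, -1, -1]'

```text
time_s: 11.98
eef_pos: [0.4575, -0.1142, 0.1693]
tcp_rot: [-0.02, -0.707, -0.02, 0.707]
contact_force: [0.8, -0.7, 0.1]
finger_gap: 0.0125
```

Emit:
step_arm --pt "0 0 0" --pt "0.1 0 0" --pt "0.2 0 0" --pt "0.2 0 0" --pt "0.2 0 0" --spin '[0, 0, 0, 0, 0]' --grip '[-1, -1, -1, -1, -1]'

```text
time_s: 12.6
eef_pos: [0.4592, -0.1137, 0.1692]
tcp_rot: [-0.02, -0.707, -0.02, 0.707]
contact_force: [-2.0, 0.5, -0.3]
finger_gap: 0.0125
```

The right end also feels the edge at the expected x. Backing off, lifting and carrying it back above the stand.

Emit:
step_arm --pt "-0.7 0 0" --pt "-0.7 0 1.5" --pt "-0.7 0 4" --pt "-0.7 0 7.3" --pt "0 3.5 7.3" --spin '[0, 0, 0, 0, 0]' --grip '[-1, -1, -1, -1, -1]'

```text
time_s: 13.22
eef_pos: [0.4613, -0.0793, 0.2463]
tcp_rot: [0.019, 0.709, 0.019, -0.705]
contact_force: [0.7, -0.5, -0.1]
finger_gap: 0.0121
```

Emit:
step_arm --pt "0.4 5.5 0" --pt "0.8 11 0" --pt "1.2 16.5 0" --pt "1.6 22 0" --pt "2.1 27.5 0" --spin '[0, 0, 0, 0, 0]' --grip '[-1, -1, -1, -1, -1]'

```text
time_s: 13.85
eef_pos: [0.4808, 0.1984, 0.244]
tcp_rot: [0.02, 0.708, 0.021, -0.706]
contact_force: [0.6, 0.1, -0.7]
finger_gap: 0.0123
```

Emit:
step_arm --pt "0.4 5 0" --pt "0.9 10.5 -4" --pt "0.9 10.5 -8" --pt "0.9 10.5 -8" --pt "0.9 10.5 -8" --spin '[0, 0, 0, 0, 0]' --grip '[-1, -1, -1, -1, -1]'

```text
time_s: 14.48
eef_pos: [0.4905, 0.3015, 0.1645]
tcp_rot: [0.02, 0.708, 0.02, -0.706]
contact_force: [0.3, -0.1, -0.0]
finger_gap: 0.0128
```

```bash
python3 - <<'E'
from h import *
s=bot.read_state();print(s['eef_pos'],s['contact_force'])
S=cam('scene');p=s['eef_pos']-[0,0,.092];print('tip pred',proj(S,p),'hole',proj(S,[.4903,.3005,.058]))
x,y=330,190
cv2.imwrite('pics/g5.png',cv2.resize(S['im'][y:y+90,x:x+70],None,fx=6,fy=6,interpolation=cv2.INTER_NEAREST))
E
```

```text
[0.49045061 0.3014615  0.16446121] [ 0.29705625 -0.11958512 -0.04425539]
tip pred [367.33667656 248.12327278] hole [366.56884867 252.23421763]
```

View pics/g5.png

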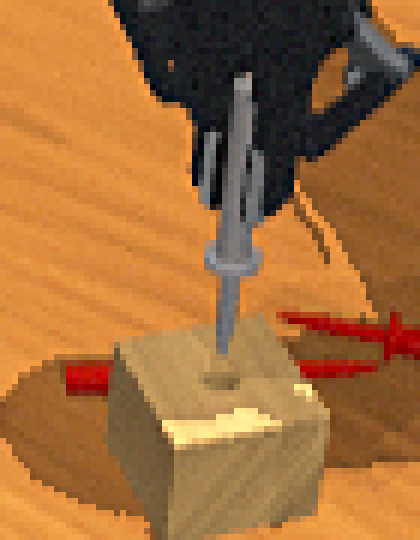

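The tip (366.5,248.2) hangs straight above the hole (366.3,252.7), about 14 mm up. Inserting.

Emit:
step_arm --pt "0 0 -1" --pt "0 0 -2" --pt "0 0 -3" --pt "0 0 -4" --pt "0 0 -5" --spin '[0, 0, 0, 0, 0]' --grip '[-1, -1, -1, -1, -1]'

```text
time_s: 15.15
eef_pos: [0.4895, 0.3012, 0.1114]
tcp_rot: [-0.02, -0.707, -0.02, 0.707]
contact_force: [0.3, -0.4, -0.6]
finger_gap: 0.0126
```

Emit:
step_arm --pt "0 0 -0.6" --pt "0 0 -1.1" --pt "0 0 -1.1" --spin '[0, 0, 0]' --grip '[-1, -1, -1]'

```text
time_s: 15.52
eef_pos: [0.4896, 0.3013, 0.1012]
tcp_rot: [-0.02, -0.707, -0.02, 0.707]
contact_force: [0.4, -0.4, -0.5]
finger_gap: 0.0124
```

Emit:
step_arm --pt "0 0 0" --pt "0 0 0" --pt "0 0 0" --pt "0 0 0" --pt "0 0 0" --spin '[0, 0, 0, 0, 0]' --grip '[1, 1, 1, 1, 1]'

```text
time_s: 16.15
eef_pos: [0.4896, 0.3012, 0.1013]
tcp_rot: [0.02, 0.707, 0.02, -0.707]
contact_force: [1.1, 0.0, 0.1]
finger_gap: 0.0854
```

Emit:
step_arm --pt "0 0 0" --pt "0 0 3" --pt "0 0 7" --pt "0 0 11" --pt "0 0 15" --spin '[0, 0, 0, 0, 0]' --grip '[1, 1, 1, 1, 1]'

```text
time_s: 16.77
eef_pos: [0.4894, 0.3011, 0.2526]
tcp_rot: [-0.02, -0.707, -0.02, 0.707]
contact_force: [1.2, -0.6, -0.5]
finger_gap: 0.0856
```

```bash
python3 - <<'E'
from h import *
s=bot.read_state();print(s['eef_pos'],s['contact_force'],s['finger_gap'])
S=cam('scene')
x,y=330,190
cv2.imwrite('pics/g6.png',cv2.resize(S['im'][y:y+90,x:x+70],None,fx=6,fy=6,interpolation=cv2.INTER_NEAREST))
E
```

```text
[0.48939554 0.3010998  0.25264837] [ 1.18892776 -0.62621151 -0.49543666] 0.0856432825307441
```

View pics/g6.png

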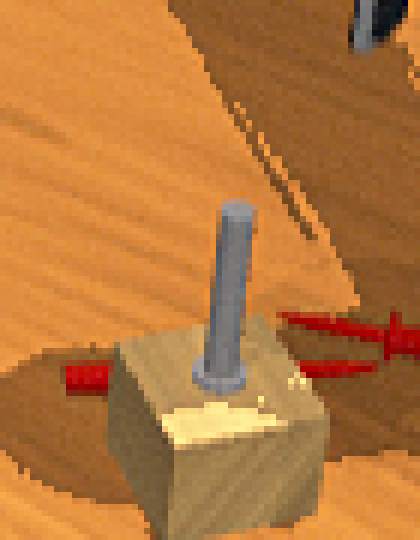

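The scriber is home: collar on the block, upright, top at (369.2,224.2), where it was before. Now on to the lid handle at about (0.496, -0.030, 0.122), turning the jaws 90°.

Emit:
step_arm --pt "0 -4 0" --pt "0 -8 0" --pt "0 -12 0" --pt "0 -16 0" --pt "0 -20 0" --spin '[-10, -20, -30, -40, -50]' --grip '[1, 1, 1, 1, 1]'

```text
time_s: 17.45
eef_pos: [0.4893, 0.1, 0.2513]
tcp_rot: [-0.283, 0.648, -0.282, -0.648]
contact_force: [0.2, 1.1, -0.5]
finger_gap: 0.0857
```

Emit:
step_arm --pt "0.2 -4 0" --pt "0.4 -8 0" --pt "0.6 -12 0" --pt "0.6 -13.1 0" --pt "0.6 -13.1 0" --spin '[-10, -20, -30, -40, -40]' --grip '[1, 1, 1, 1, 1]'

```text
time_s: 18.08
eef_pos: [0.4954, -0.0305, 0.2512]
tcp_rot: [0.486, -0.514, 0.486, 0.514]
contact_force: [-0.5, 0.5, -0.3]
finger_gap: 0.0856
```

Emit:
step_arm --pt "0 0 -4" --pt "0 0 -8" --pt "0 0 -11" --pt "0 0 -13.4" --pt "0 0 -13.4" --spin '[0, 0, 0, 0, 0]' --grip '[1, 1, 1, 1, 1]'

```text
time_s: 18.7
eef_pos: [0.4944, -0.0294, 0.1158]
tcp_rot: [0.484, -0.514, 0.486, 0.516]
contact_force: [-0.8, -0.1, -0.0]
finger_gap: 0.0854
```

```bash
python3 - <<'E'
from h import *
s=bot.read_state();print(s['eef_pos'],s['tcp_rot'],s['contact_force'],s['finger_gap'])
S=cam('scene')
x,y=210,130
cv2.imwrite('pics/g7.png',cv2.resize(S['im'][y:y+130,x:x+120],None,fx=4.5,fy=4.5,interpolation=cv2.INTER_NEAREST))
E
```

```text
[ 0.49440919 -0.0293792   0.1157951 ] [ 0.48355028 -0.51418718  0.48580714  0.51554059] [-0.82513463 -0.09458514 -0.03557066] 0.08544854386210696
```

View pics/g7.png

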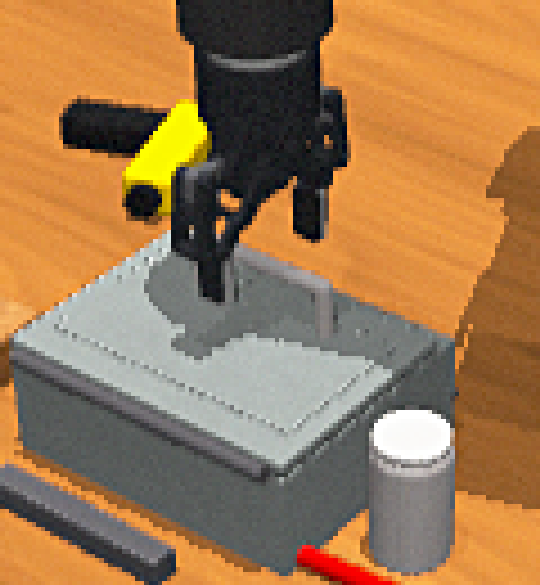

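The jaws straddle the bar (bar between the fingers near 235–320, 250–290 in the crop), clear of the lid. Closing on it.

Emit:
step_arm --pt "0 0 0" --pt "0 0 0" --pt "0 0 0" --pt "0 0 0" --pt "0 0 0" --spin '[0, 0, 0, 0, 0]' --grip '[-1, -1, -1, -1, -1]'

```text
time_s: 19.38
eef_pos: [0.4976, -0.0295, 0.118]
tcp_rot: [-0.487, 0.515, -0.484, -0.513]
contact_force: [6.6, -1.1, -2.6]
finger_gap: 0.0097
```

Emit:
step_arm --pt "0 0 0" --pt "0 0 0" --pt "0 0 0" --spin '[0, 0, 0]' --grip '[-1, -1, -1]'

```text
time_s: 19.75
eef_pos: [0.4976, -0.0295, 0.118]
tcp_rot: [-0.487, 0.515, -0.485, -0.513]
contact_force: [5.6, -1.4, -2.1]
finger_gap: 0.0098
```

Emit:
step_arm --pt "0 0 0.1" --pt "0 0 0.2" --pt "0.1 0 0.3" --pt "0.1 0 0.4" --pt "0.1 0 0.4" --spin '[0, 0, 0, 0, 0]' --grip '[-1, -1, -1, -1, -1]'

```text
time_s: 20.38
eef_pos: [0.4984, -0.0295, 0.1203]
tcp_rot: [-0.487, 0.514, -0.485, -0.513]
contact_force: [13.3, -3.0, -20.3]
finger_gap: 0.0098
```

Emit:
step_arm --pt "0.1 0 0" --pt "0.2 0 0.1" --pt "0.3 0 0.2" --pt "0.3 0 0.3" --pt "0.3 0 0.3" --spin '[0, 0, 0, 0, 0]' --grip '[-1, -1, -1, -1, -1]'

```text
time_s: 21.0
eef_pos: [0.4996, -0.0295, 0.1231]
tcp_rot: [0.486, -0.514, 0.486, 0.514]
contact_force: [7.9, -0.1, -13.1]
finger_gap: 0.0096
```

Broken free smoothly: the force fell from 20 N to 13 N, with the angle at about 0.04. Continuing along the arc.

Emit:
step_arm --pt "0.1 0 0.1" --pt "0.2 0 0.3" --pt "0.2 0 0.4" --pt "0.3 0 0.5" --pt "0.3 0 0.6" --spin '[0, 0, 0, 0, 0]' --grip '[-1, -1, -1, -1, -1]'

```text
time_s: 21.62
eef_pos: [0.5027, -0.0293, 0.13]
tcp_rot: [0.486, -0.514, 0.486, 0.514]
contact_force: [4.2, 3.7, -10.3]
finger_gap: 0.0099
```

Emit:
step_arm --pt "0.1 0 0.1" --pt "0.1 0 0.2" --pt "0.2 0 0.3" --pt "0.2 0 0.4" --pt "0.2 0 0.4" --spin '[0, 0, 0, 0, 0]' --grip '[-1, -1, -1, -1, -1]'

```text
time_s: 22.25
eef_pos: [0.5049, -0.0291, 0.1341]
tcp_rot: [0.486, -0.514, 0.485, 0.514]
contact_force: [3.4, 5.9, -11.6]
finger_gap: 0.0099
```

Emit:
step_arm --pt "0 0 0" --pt "0 0 0" --pt "0 0 0" --pt "0 0 0" --pt "0 0 0" --spin '[0, 0, 0, 0, 0]' --grip '[-1, -1, -1, -1, -1]'

```text
time_s: 22.88
eef_pos: [0.5048, -0.0292, 0.134]
tcp_rot: [0.486, -0.514, 0.485, 0.514]
contact_force: [3.9, 4.6, -11.3]
finger_gap: 0.01
```

```bash
python3 - <<'E'
from h import *
s=bot.read_state();print(s['eef_pos'],s['contact_force'],s['finger_gap'],abs(s['qd']).max())
S=cam('scene')
a=cv2.resize(S['im'][130:260,200:300],None,fx=4,fy=4,interpolation=cv2.INTER_NEAREST)
b=cv2.resize(S['im'][190:290,310:410],None,fx=4,fy=4,interpolation=cv2.INTER_NEAREST)
o=np.zeros((520,800,3),np.uint8);o[:,:400]=a;o[:400,400:]=b
cv2.imwrite('pics/g8.png',o)
E
```

```text
[ 0.50482894 -0.02920363  0.13403742] [  3.92386963   4.6467064  -11.25578582] 0.010038173314054573 0.0017579241293815026
```

View pics/g8.png

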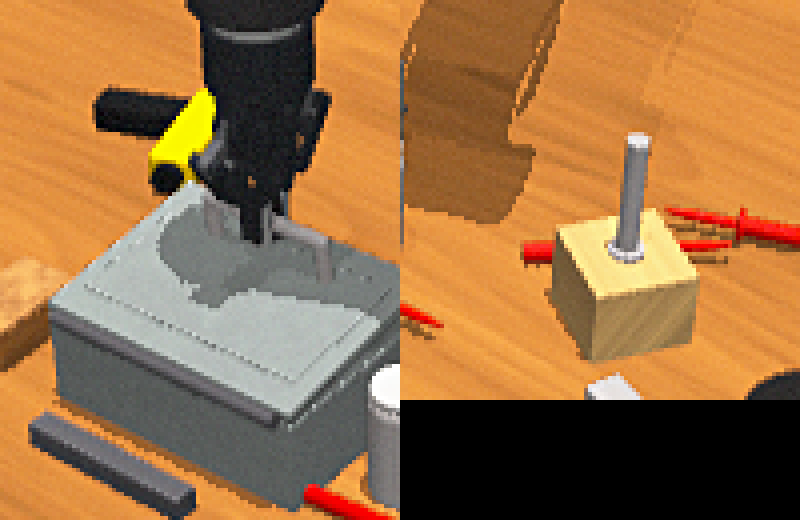

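The lid is up: in the same scene crop the handle's right top corner went from (332,255) to (328,238), matching a rise of about 16 mm at the bar. The scriber is home and the bystanders in view look unmoved. The arm is still, so I'm handing in.

```bash
python3 -c "
from bench import bot
print(bot.hand_in())"
```

```text
the job is handed in; nothing more can be done
None
```

I finished the job and handed it in at about 23 s; the hand-in gives no verdict.

- **Seam pass:** I ran the grey scriber's tip along the front seam from left to right in one pass at about 4 cm/s, just clear of the lid's edge. The range was about +80 to -82 mm from the seam's middle. Touching the edge at both ends put the tip about 2 mm in front of the seam, with its height taken from the grip (about 2 mm above the sill).
- **Scriber:** It went back into its stand and was let go. The picture shows it upright with its collar on the block, and its top within about 1 pixel of where it began.
- **Lid:** It broke free smoothly, with the pull peaking near 20 N and falling to about 11 N.
- **At hand-in:** The fingers still held the handle and the arm was still. The bar was 16 mm up and 7 mm back, which gives a lid angle of about 0.13 rad, or the front edge about 2 cm up. I worked the angle out from the hand's motion and checked it roughly in the picture. I did not measure it directly.

**Small disagreements:** The picture put the seam about 1 mm behind where the edge was felt, and the handle 1–2 mm in front of where it was gripped. Neither mattered.

**Bystanders:** I did not measure their shifts. The hammer, oilcan, thermometer, offcut, disc and block looked unmoved in the pictures where they appeared, and I did not look at the wrench again. The three red look-alike scribers, which had been balancing on their points, toppled before the gripper closed. It did not touch them, and they are not on the bystander list.

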